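Prop open the jewellery display case

TASK

Open the glass-lidded jewellery case for business: lift its lid (pulling up the prop rod's free end brings the lid up with it), swing the rod in under the lid, and feel its ball end down into the holding hole of the rail beside the case so that the lid stands propped open by itself. Work gently: never let the lid drop, do not force the rod against the rail, and leave the other goods on the stall where they are.

Things in the scene. Friction and masses are not known exactly. Their poses are not given: they have to be found in the camera images.
- case: Wooden display case on the table, fixed in place for the run, 210 mm deep (its x) by 280 mm wide (its y), 83 mm high, walls 12 mm. Origin: centre of its underside. Its -x side is the front, towards the robot; the lid's hinge axis runs along y at x +105, z +92 mm. Rod and rail are outside its -y wall.
- lid (a joint): Angle of the lid (wooden frame with a glass pane, 210 x 280 x 14 mm, nominally 0.8 kg, varies by 20 %): 0 shut (flat on the case), growing as the front edge rises, stop at 1.5 rad. Damped hinge (0.4 N m s/rad), no spring, next to no friction: it sinks shut within 2 s unless held. Its front edge is 210 mm from the hinge axis.
- prop: Steel prop rod, 8.4 mm thick, 60 g, swinging only in the vertical plane 30 mm outside the case's -y wall. Origin: its pivot, a pin on the lid's edge, 150 mm from the hinge axis in the lid's mid-plane. The rod points along its own -x; its y is the pivot axis (parallel to the hinge). At the start it points forward and down past the case's front, at its stop (see rod_pivot) or up to 0.06 rad below.
- rod_pivot (a point): The rod's pivot. Stop: the rod cannot come closer to the lid's plane than 0.40 rad below it, so raising its free end raises the lid with it; from there it can swing down under the lid by up to 2.2 rad. The pivot is stiff (0.08 N m of friction): the rod stays about where it is left.
- rod_disc (a point): Centre of the round thumb disc on the rod, 115 mm from the pivot: 26 mm diameter, 14 mm thick across its flat faces, which look along the case's +-y. It is the place to hold the rod: pinched on its faces, the rod can turn between the fingers.
- rod_tip (a point): Centre of the 12 mm ball at the rod's free end, 190 mm from the pivot, 75 mm past the disc. On the catch plate's flat its centre is 6 mm above the rail's top face; seated in the hole, 6 mm below. On the flat it grips by friction (about 0.75) and may stand there without being in the hole.
- rail: Fixed steel rail outside the case's -y wall, 115 mm long along x, under the rod. Axes as the case. Origin: on its top face (45 mm above the table), in the rod's plane (case frame: x -55, y -170, z +45 mm). An aluminium catch plate, 24 mm wide, 90 mm long, lies flush along its top and has one blind square hole.
- rail_mid (a point): The rail's origin again: the middle of the catch plate's adjustment. The hole (15 x 15 mm, 12 mm deep) is clamped at an unmeasured place from 10 mm before to 10 mm behind this point along x (exact in y): slide the ball along the plate to find it. Seated, the lid stands at 0.85 to 1.1 rad, the rod 1.1 to 1.25 rad below level, and the lid's weight keeps the ball in.
- bangle_a: Silver bangle lying in the case, 68 mm across, 10 mm high; origin at the centre of its underside. Leave it.
- bangle_b: Silver bangle lying in the case, 62 mm across, 14 mm high. Leave it.
- bangle_c: Silver bangle on the table before the case, 72 mm across, 12 mm high. Leave it.
- ring_cone: Wooden ring cone, 62 mm high, foot 52 mm across, standing to the -y side of the rail. Leave it.
- comb: Silver hair comb lying before the case, 100 mm long, 8 mm high. Leave it.
- dish: White bowl, 90 mm across, 28 mm high, on the robot's right. Leave it.
- jar: Glass jar with a steel cap, 60 mm across, 75 mm high, on the robot's right. Leave it.

How it is judged:
By the outcome, as a careful person would: the job done as asked, in the order asked, and still so for the second after the job is handed in, with the robot touching nothing.
It also fails if it takes over 54 s, if anything falls off the work surface, if the arm or the gripper's body presses on something with over 40 N, if the wrist force passes 120 N, or if a joint passes its speed limit or range.

ROBOT

A 6-joint arm with a two-finger parallel gripper is mounted at the origin on the work surface. World frame = base frame: x ahead of the robot, y to its left, z up, the work surface at z = 0. Lengths are in m, angles in rad, forces in N, time in s.
With the tool pointing down it reaches from about 0.35 to 0.975 m from the base axis. Payload 4.9 kg.
Tool frame: the origin (TCP) lies on the front face of the gripper's body, between the roots of the fingers; the fingertips stand env.finger_overhang ahead of it and the grasp point (between the pads) lies 54 mm ahead of it (env.finger_overhang is the distance from the TCP to the fingertips, in m); z points along the fingers, y is the direction in which the jaws open and shut (so a half turn about z gives the same grasp; the last joint's range is limited). The gripper opens to 85 mm and grips with 20 to 120 N. Pads are 22 mm wide; open, the fingers measure 114 mm over their backs; the gripper's body (76 mm by 85 mm) begins 54 mm behind the grasp point. The pads swing forward as they close: fully open they stand 13 mm farther back than shut.
Start: joints at [-1.405, 0.053, 1.613, -0, 1.476, -0.119], TCP at [0.176, -0.6, 0.304] pointing down, gripper open.
Joint ranges: [-3.01, 3.01], [-1.01, 2.22], [0.06, 2.58], [-1.02, 4.17], [0.09, 2.62], [-3.14, 3.14]. Speed limits (rad/s): [2.57, 2.57, 3.14, 3.14, 3.14, 3.14].

INTERFACE

Orientations are given as a rotation vector (axis times angle).
In Python, from bench import env, get_obs, imaging, job gives the robot as it stands. The module is installed in compiled form; this text tells all that it offers. Calls block until the motion is done:
- env.move_to(position, orientation): joint-space move of the TCP to a pose.
- env.movel(position, orientation=None, v=0.15, contact_N=None): straight line of the TCP; orientation=None keeps the orientation; v is the mean speed in m/s. With contact_N (N) it stops when the force on the tool has changed by that much, and returns True; else False.
- env.move_j(angles): joint-space move.
- env.ungrasp() and env.clamp(f_grip=None): open the fingers fully, or close them until they stop; f_grip is the grip in N (None keeps the last).
- env.wait(seconds).
- env.solve_ik(position, orientation): joint angles nearest the present ones, or None.
- get_obs(): the state.
- imaging.capture(name): name is "side" or "top"; returns the picture (420x560x3 uint8, blue, green, red); there is no depth.
- imaging.camera_model(name): a dict with "vertical_fov" (degrees; the focal length in pixels is half the picture's height over the tangent of half this angle, whatever the lens; pixels are square), "cx", "cy" (the principal point, pixels), "T" (4x4, takes a point from camera to world coordinates). Camera axes: x right, y down, z forward; pixel columns grow to the right and rows downward; lengths in m; the calibration is good to about 2 mm. A picture is of the moment at which its call begins. camera_model takes no time and is no camera call.
A pose or a line that the arm cannot do raises env.IKError and nothing moves.
- job.sign_off(): hands the job in, once; it reports no verdict.
The state is a dict: "time_s": time; "joint_pos": joint angles; "qd": joint speeds; "joint_efforts": joint torques, N m; "eef_pos": TCP position; "ee_rot": TCP orientation; "wrist_force": force on the tool from outside, world axes, zero at the start; "torque": the same for the moment, N m; "width": finger opening in m.
Only numpy, scipy, OpenCV 4.12 (cv2) and the standard library are available. Lean on these libraries where they do the work, as an engineer would, in place of code of your own. Each camera call takes 0.05 s, during which the arm holds its last target. There are 200 camera calls.

## Working session

There is one attempt and no reset: what is moved stays moved. The work goes in short steps, each a Python script; the robot and the scene stay as the last script left them, time stands still between calls to the robot, and variables do not carry over. Pictures are saved under pics/ and viewed, about 8 in all and at most 12, crops included, and the job is handed in when it is done.

```bash
mkdir -p pics; python3 - <<'E'
from bench import env,get_obs,imaging,job
import cv2,numpy as np
np.set_printoptions(precision=4,suppress=True)
o=get_obs();print(o);print(env.finger_overhang)
for n in("side","top"):
    m=imaging.camera_model(n);print(n,m);cv2.imwrite(f"pics/{n}0.png",imaging.capture(n))
E
```

```text
{'time_s': 0.0, 'joint_pos': array([-1.405 ,  0.0533,  1.6143, -0.    ,  1.476 , -0.119 ]), 'qd': array([ 0.0001, -0.0001,  0.0013,  0.0015, -0.0015, -0.0002]), 'joint_efforts': array([ -0.0009, -39.3684, -37.0181,  -0.0002,   0.0069,  -0.    ]), 'eef_pos': array([ 0.1755, -0.5994,  0.3027]), 'ee_rot': array([-3.1078, -0.4455,  0.0001]), 'wrist_force': array([ 0.7556, -0.4473, -0.2628]), 'torque': array([-0.032, -0.01 , -0.05 ]), 'width': 0.0854160779546976}
0.0726
side {'vertical_fov': 49.36342350559673, 'cx': 280.01836171421616, 'cy': 206.78450720640973, 'T': array([[-0.7814, -0.3793,  0.4955,  0.0639],
       [-0.624 ,  0.4645, -0.6284,  0.6548],
       [ 0.0081, -0.8002, -0.5996,  0.7295],
       [ 0.    ,  0.    ,  0.    ,  1.    ]])}
top {'vertical_fov': 47.9641041297715, 'cx': 271.22422574920313, 'cy': 216.2826571401044, 'T': array([[ 0.011 , -0.9888,  0.1488,  0.4639],
       [-0.9997, -0.0139, -0.0182, -0.0448],
       [ 0.0201, -0.1485, -0.9887,  1.0515],
       [ 0.    ,  0.    ,  0.    ,  1.    ]])}
```

View pics/side0.png

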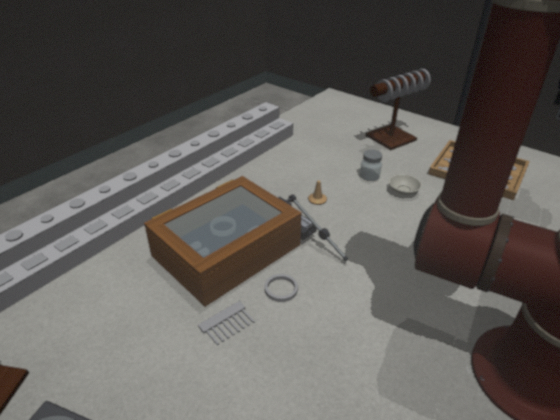

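View pics/top0.png

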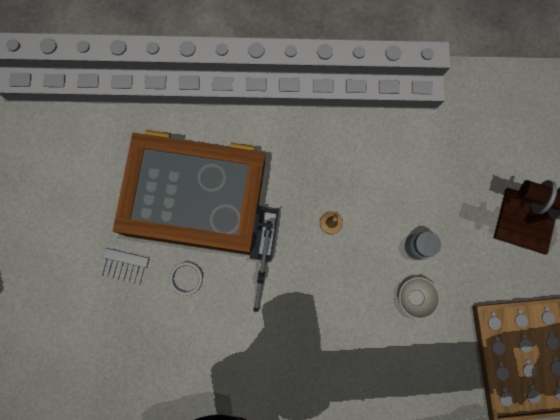

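The side view shows the case, with the rod from about (292,198) to (346,260) and its disc near (324,233). In the top view the lid corners are about (134,134), (265,152), (250,251) and (115,235), the disc is about (262,277) and the tip (257,309).

```bash
cat > h.py <<'E'
import numpy as np,cv2
from bench import env,get_obs,imaging,job
np.set_printoptions(precision=4,suppress=True)
def ray(n,uv):
    m=imaging.camera_model(n);T=m["T"];f=210/np.tan(np.radians(m["vertical_fov"])/2)
    d=T[:3,:3]@np.array([(uv[0]-m["cx"])/f,(uv[1]-m["cy"])/f,1]);return T[:3,3],d/np.linalg.norm(d)
def onz(n,uv,z):
    c,d=ray(n,uv);return c+d*(z-c[2])/d[2]
def onplane(n,uv,p,nn):
    c,d=ray(n,uv);return c+d*((p-c)@nn)/(d@nn)
def two(a,b):
    (c1,d1),(c2,d2)=ray("top",a),ray("side",b)
    s=np.linalg.lstsq(np.c_[d1,-d2],c2-c1,rcond=None)[0]
    p,q=c1+s[0]*d1,c2+s[1]*d2;return (p+q)/2,np.linalg.norm(p-q)
def proj(n,P):
    m=imaging.camera_model(n);T=m["T"];f=210/np.tan(np.radians(m["vertical_fov"])/2)
    q=T[:3,:3].T@(np.asarray(P)-T[:3,3]);return np.array([m["cx"]+f*q[0]/q[2],m["cy"]+f*q[1]/q[2]])
E
python3 - <<'E'
from h import *
a=cv2.imread("pics/top0.png");b=cv2.imread("pics/side0.png")
hsv=cv2.cvtColor(a,cv2.COLOR_BGR2HSV)
m=cv2.inRange(hsv,(3,100,40),(18,255,255));m[:,300:]=0;m[:110]=0
cs=max(cv2.findContours(m,0,2)[0],key=cv2.contourArea)
q=cv2.approxPolyDP(cv2.convexHull(cs),6,True)[:,0];print(q)
P=[onz("top",p,.099) for p in q];print(np.array(P));print([np.linalg.norm(P[i]-P[i-1]) for i in range(len(P))])
A=cv2.resize(a[195:325,215:285],None,fx=4.5,fy=4.5,interpolation=2);B=cv2.resize(b[185:275,270:360],None,fx=4.5,fy=4.5,interpolation=2)
im=np.zeros((600,800,3),np.uint8);im[:A.shape[0],:A.shape[1]]=A;im[:B.shape[0],330:330+B.shape[1]]=B
cv2.imwrite("pics/z.png",np.clip(im*1.5,0,255).astype(np.uint8))
E
```

```text
[[264 152]
 [249 252]
 [113 230]
 [132 133]]
[[ 0.7424 -0.0458  0.099 ]
 [ 0.5338 -0.0183  0.099 ]
 [ 0.5747  0.2568  0.099 ]
 [ 0.7786  0.2297  0.099 ]]
[np.float64(0.2778727800704687), np.float64(0.21040307179773815), np.float64(0.2780878804326219), np.float64(0.2056448068192804)]
```

View pics/z.png

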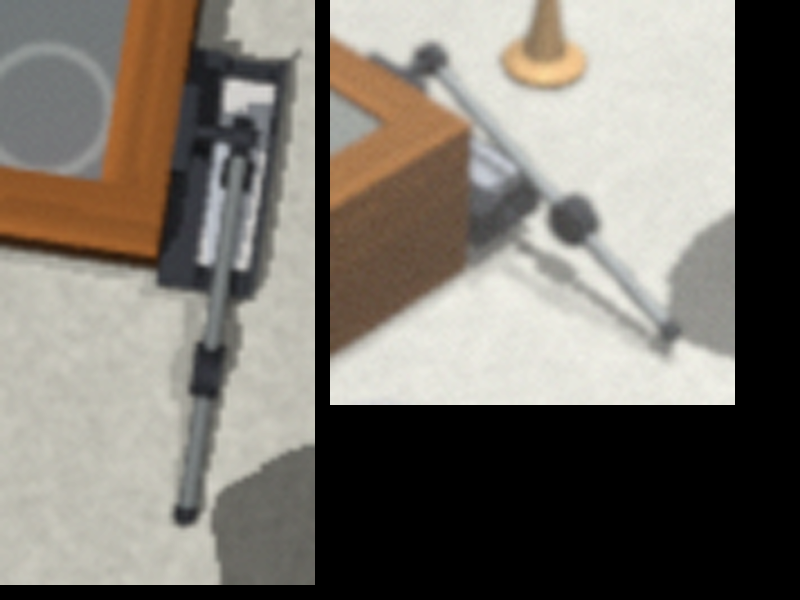

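The zoomed views give top/side pixels for the disc (261,277)/(324,234), the tip (256,309)/(346,258) and the pivot (268,225)/(292,198). There is also a dark patch on the catch plate at about top (268,234), which may be the hole.

```bash
python3 - <<'E'
from h import *
D,e1=two((261,277.2),(324.2,233.7));T,e2=two((256.1,309.2),(345.6,257.9));P,e3=two((268.1,224.8),(292.2,197.9))
for p,e in((D,e1),(T,e2),(P,e3)):print(p,e)
print(np.linalg.norm(T-P),np.linalg.norm(D-P))
d=P-T;yaw=np.arctan2(d[1],d[0]);print("rod yaw",yaw,"pitch",np.arcsin(d[2]/np.linalg.norm(d)))
# lid edges via line fits
a=cv2.imread("pics/top0.png");hsv=cv2.cvtColor(a,cv2.COLOR_BGR2HSV)
m=cv2.inRange(hsv,(3,100,40),(18,255,255));m[:,300:]=0;m[:110]=0
def fit(pts):
    Q=np.array([onz("top",p,.099)[:2] for p in pts],float);vx,vy,x,y=cv2.fitLine(Q.astype(np.float32),cv2.DIST_HUBER,0,.001,.001).ravel();return (x,y),np.arctan2(vy,vx)
rows=range(165,235,4);print("R",fit([(np.nonzero(m[r])[0].max()+.5,r) for r in rows]))
print("L",fit([(np.nonzero(m[r])[0].min()-.5,r) for r in range(150,220,4)]))
cols=range(175,225,5)
print("T",fit([(c,np.nonzero(m[:,c])[0].min()-.5) for c in cols]))
print("B",fit([(c,np.nonzero(m[:,c])[0].max()+.5) for c in range(130,240,5)]))
# dark spot
for z in(235,):
  h=onz("top",(237/4.5+215,175/4.5+195),.045);print("spot",h)
# rail plate ends
print(onz("top",(236/4.5+215,83/4.5+195),.045),onz("top",(222/4.5+215,268/4.5+195),.045))
E
```

```text
[ 0.4843 -0.0434  0.0473] 0.0010935949854559836
[ 0.4167 -0.0337  0.0181] 0.0006843913135312904
[ 0.5894 -0.0567  0.094 ] 0.0019201277071451976
0.1900688877933314 0.11584680931550294
rod yaw -0.13251631439689976 pitch 0.410848458803458
R ((np.float32(0.6538441), np.float32(-0.03610494)), np.float32(-0.14745256))
L ((np.float32(0.680996), np.float32(0.2435389)), np.float32(-0.13895756))
T ((np.float32(0.76196605), np.float32(0.09305145)), np.float32(1.4323814))
B ((np.float32(0.55209506), np.float32(0.12811273)), np.float32(1.4309167))
spot [ 0.5771 -0.0561  0.045 ]
[ 0.6214 -0.0551  0.045 ] [ 0.5327 -0.0495  0.045 ]
```

```bash
cat >> h.py <<'E'
from scipy.spatial.transform import Rotation as R
YAW=-.138;U=np.array([np.cos(YAW),np.sin(YAW),0]);V=np.array([-np.sin(YAW),np.cos(YAW),0]);Z=np.array([0,0,1.])
HS,HZ,V0=.741,.092,.024; SM=HS-.160   # hinge s,z ; rod plane v ; rail_mid s
def W(s,z):return U*s+V*V0+Z*z
def pivot(th):return np.array([HS-.15*np.cos(th),HZ+.15*np.sin(th)])
def along(th,ph,L=.115):return pivot(th)-L*np.array([np.cos(ph),np.sin(ph)])
def ori(p,f=1):
    z=U*np.cos(p)-Z*np.sin(p);y=f*V;return R.from_matrix(np.c_[np.cross(y,z),y,z]).as_rotvec()
def tcp(sz,p,back=.054):
    z=U*np.cos(p)-Z*np.sin(p);return W(*sz)-z*back
from scipy.optimize import fsolve
def from_disc(sz,g):   # (theta,phi) with the disc at sz
    return fsolve(lambda x:along(*x)-sz,g)
def from_tip(s,z,g=(1.,1.1)):
    return fsolve(lambda x:along(x[0],x[1],.19)-[s,z],g)
def grasp_sz():
    o=get_obs();t=o["eef_pos"]+R.from_rotvec(o["ee_rot"]).as_matrix()[:,2]*.054
    return np.array([t@U,t[2]]),t@V
E
python3 - <<'E'
from h import *
fin=from_tip(SM,.039);up=from_tip(SM+.0,.067,(1.15,1.));print(fin,up)
P=[(0,.41),(.2,.25),(.5,.2),(.8,.2),(1.15,.2),(1.15,.6),tuple(up),tuple(fin)]
for p in(.6,.785,.95):
  for f in(1,-1):
    print(p,f,env.solve_ik(tcp(along(0,.41),p,.15),ori(p,f)) )
    for x in P:
      q=env.solve_ik(tcp(along(*x),p),ori(p,f));print("   ",x,along(*x),q)
E
```

```text
[0.9537 1.1753] [1.1529 1.0219]
0.6 1 None
    (0, 0.41) [0.4855 0.0462] None
    (0.2, 0.25) [0.4826 0.0933] None
    (0.5, 0.2) [0.4967 0.1411] None
    (0.8, 0.2) [0.5238 0.1768] [-0.3025 -0.6707  2.4992  0.38    0.3731 -2.0203]
    (1.15, 0.2) [0.567  0.2061] [-0.2819 -0.5418  2.3738  0.3401  0.3628 -1.9719]
    (1.15, 0.6) [0.5848 0.164 ] [-0.2749 -0.3983  2.3578  0.4872  0.243  -2.1234]
    (np.float64(1.1529143412547653), np.float64(1.0219344318269081)) [0.6201 0.131 ] [-0.2628 -0.2144  2.2851  0.784   0.146  -2.4202]
    (np.float64(0.9536937241549589), np.float64(1.1753101333923144)) [0.6099 0.1082] [-0.2661 -0.1912  2.3136  1.1127  0.1178 -2.7534]
0.6 -1 None
    (0, 0.41) [0.4855 0.0462] None
    (0.2, 0.25) [0.4826 0.0933] None
    (0.5, 0.2) [0.4967 0.1411] None
    (0.8, 0.2) [0.5238 0.1768] [-0.3025 -0.6707  2.4992  0.38    0.3731  1.1213]
    (1.15, 0.2) [0.567  0.2061] [-0.2819 -0.5418  2.3738  0.3401  0.3628  1.1697]
    (1.15, 0.6) [0.5848 0.164 ] [-0.2749 -0.3983  2.3578  0.4872  0.243   1.0182]
    (np.float64(1.1529143412547653), np.float64(1.0219344318269081)) 
[... 2674 characters left out ...]
.1949  0.4715  1.2729]
    (0.2, 0.25) [0.4826 0.0933] [-0.2912 -0.5323  2.4546  0.1556  0.6098  1.3179]
    (0.5, 0.2) [0.4967 0.1411] [-0.2848 -0.5679  2.3897  0.1312  0.7084  1.3512]
    (0.8, 0.2) [0.5238 0.1768] [-0.274  -0.5199  2.2978  0.1158  0.7506  1.3751]
    (1.15, 0.2) [0.567  0.2061] [-0.2596 -0.4131  2.1758  0.1022  0.7643  1.3978]
    (1.15, 0.6) [0.5848 0.164 ] [-0.2546 -0.3066  2.1713  0.1102  0.6622  1.3888]
    (np.float64(1.1529143412547653), np.float64(1.0219344318269081)) [0.6201 0.131 ] [-0.2457 -0.1587  2.1109  0.1153  0.5744  1.3861]
    (np.float64(0.9536937241549589), np.float64(1.1753101333923144)) [0.6099 0.1082] [-0.2481 -0.1484  2.1454  0.1267  0.5302  1.3716]
```

```bash
python3 - <<'E'
from h import *
p=.95;d=along(0,.411)
env.move_to(np.array([.36,-.05,.30]),ori(1.2,-1))
env.move_to(tcp(d,p,.15),ori(p,-1))
f0=get_obs();print(f0["time_s"],f0["wrist_force"])
print(env.movel(tcp(d,p),v=.06,contact_N=8))
cv2.imwrite("pics/s1.png",np.hstack([cv2.resize(imaging.capture("side")[150:300,230:430],None,fx=2,fy=2),cv2.resize(imaging.capture("top")[180:330,180:380],None,fx=2,fy=2)]))
o=get_obs();print(o["time_s"],o["wrist_force"],grasp_sz(),d)
E
```

```text
2.8 [ 0.4651 -0.5522  0.5872]
False
4.65 [ 0.3343 -0.7814 -0.006 ] (array([0.4857, 0.0464]), np.float64(0.023964351483398465)) [0.4856 0.0461]
```

View pics/s1.png

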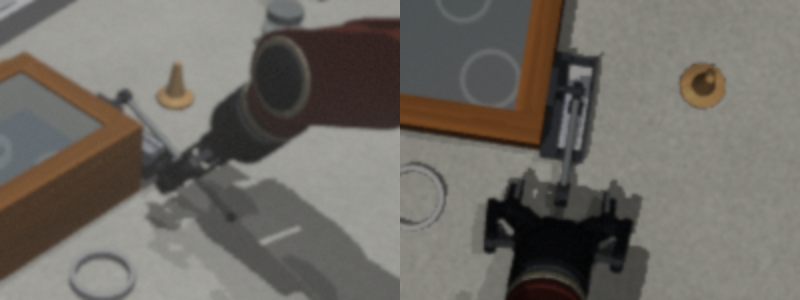

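The gripper straddles the disc: in the top crop the disc is at (562,194), between fingers at x of about 497 and 622. Next I'll clamp and start the lift.

```bash
python3 - <<'E'
from h import *
p=.95
env.clamp(40)
o=get_obs();print(o["time_s"],o["wrist_force"],o["width"],grasp_sz())
for x in[(.05,.37),(.12,.31)]:
    env.movel(tcp(along(*x),p),v=.04)
    o=get_obs();print(o["time_s"],o["wrist_force"],o["width"],grasp_sz(),along(*x))
cv2.imwrite("pics/s2.png",np.hstack([cv2.resize(imaging.capture("side")[130:280,200:400],None,fx=2,fy=2),cv2.resize(imaging.capture("top")[180:330,180:380],None,fx=2,fy=2)]))
E
```

```text
5.3 [0.4734 5.1234 0.326 ] 0.013080388502111837 (array([0.4855, 0.046 ]), np.float64(0.024711242852126152))
5.75 [ 5.4474  4.3455 -4.2403] 0.013224943960676451 (array([0.4832, 0.0571]), np.float64(0.024772857434942938)) [0.484  0.0579]
6.325 [ 5.4132  2.9535 -5.1067] 0.013004213794473064 (array([0.4814, 0.0735]), np.float64(0.024778492764962117)) [0.4826 0.0749]
```

View pics/s2.png

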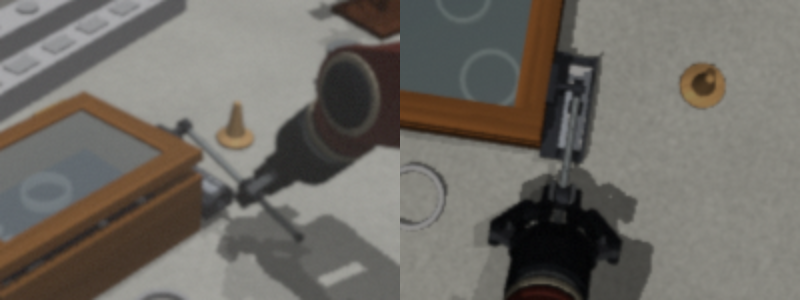

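```bash
python3 - <<'E'
from h import *
up=from_tip(SM-.002,.068,(1.15,1.))
for x,p in[((.3,.22),.95),((.5,.2),.95),((.7,.2),.95),((.9,.2),.95),((1.05,.25),.95),((1.15,.35),.9),((1.16,.55),.87),((1.16,.8),.82),(tuple(up),.785)]:
    env.movel(tcp(along(*x),p),ori(p,-1),v=.06)
    o=get_obs();g,v=grasp_sz();print(o["time_s"],o["wrist_force"],round(o["width"],4),g-along(*x),v,from_disc(g,x))
cv2.imwrite("pics/s3.png",np.hstack([cv2.resize(imaging.capture("side")[100:280,200:400],None,fx=2,fy=2),cv2.resize(imaging.capture("top")[130:310,180:380],None,fx=2,fy=2)]))
E
```

```text
7.1833 [-6.614   4.4489 -3.9209] 0.0133 [-0.003  -0.0033] 0.02481704377000116 [0.247  0.1811]
7.8667 [-11.3725   6.2847  -1.563 ] 0.0134 [-0.0023 -0.0021] 0.024816293842008577 [0.4723 0.1858]
8.5167 [-3.5697  5.8809 -1.559 ] 0.0132 [-0.0008 -0.0004] 0.02480518110017427 [0.6926 0.196 ]
9.1667 [-1.1437  5.9994 -2.8525] 0.0134 [-0.0005 -0.    ] 0.024822315475739553 [0.8965 0.1974]
9.6667 [-2.6016  5.6311  0.3492] 0.013 [0.0008 0.002 ] 0.02484537926710714 [1.0586 0.2377]
10.075 [-1.7974  6.5604  1.6937] 0.0133 [0.001  0.0023] 0.024853155152982705 [1.1613 0.3352]
10.6167 [-1.4308  6.9665 -0.1697] 0.0135 [0.0006 0.0016] 0.024847085030363498 [1.1694 0.5391]
11.25 [-1.7637  7.0595 -0.2238] 0.013 [0.0007 0.0015] 0.024859288948145333 [1.171  0.7895]
11.7917 [-1.0504  7.2239 -0.3349] 0.0133 [0.0009 0.0017] 0.02487990307781753 [1.1669 0.998 ]
```

View pics/s3.png

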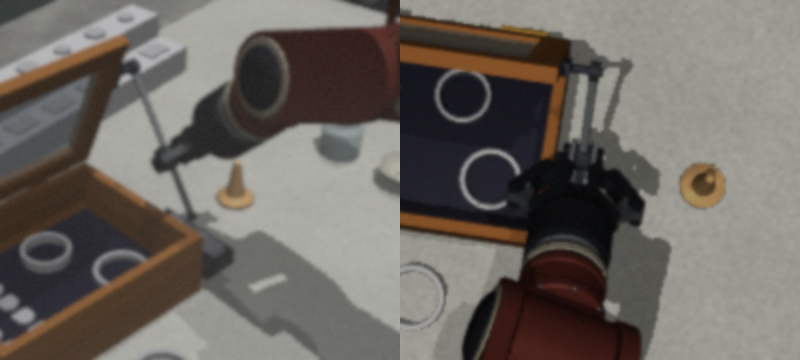

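The lid is up, the rod is swung under it, and the ball (crop (193,216)) hangs just above the rail. Next I'll feel down at the estimated hole position.

```bash
cat >> h.py <<'E'
P2=.785
def state(g=(1.,1.1)):
    o=get_obs();sz,v=grasp_sz();x=from_disc(sz,g);return o,x,along(x[0],x[1],.19)
def goto(s,z,v=.03,c=None):
    r=env.movel(tcp(along(*from_tip(s,z)),P2),v=v,contact_N=c);o,x,t=state()
    print(round(o["time_s"],2),"cmd",round(s,4),round(z,4),"hit",r,"tip",t,"th,ph",x,"F",o["wrist_force"]);return r,t
E
python3 - <<'E'
from h import *
q=onplane("side",(296.5,208),W(.58,.05),V);print("img tip",q@U,q[2])
goto(.5793,.057)
goto(.5793,.039,.015,4)
im=imaging.capture("side");print(env and None)
cv2.imwrite("pics/s4.png",cv2.resize(im[130:250,230:350],None,fx=5,fy=5,interpolation=2))
E
```

```text
img tip 0.5758165422467492 0.07197220612400823
12.36 cmd 0.5793 0.057 hit False tip [0.5792 0.0593] th,ph [1.0919 1.0613] F [-2.7298  7.2961  0.7646]
13.59 cmd 0.5793 0.039 hit False tip [0.5791 0.0404] th,ph [0.9583 1.1615] F [-3.2601  6.8238 -0.6947]
None
```

View pics/s4.png

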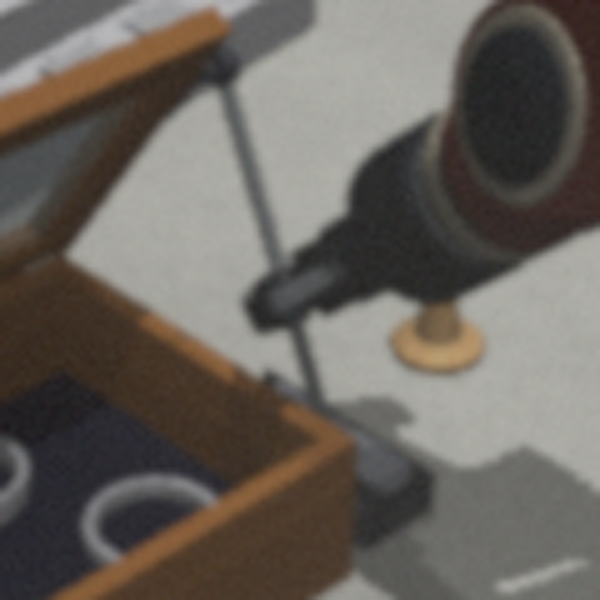

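The ball is at or near the plate, at about (315,400) in the crop, and there has been no contact yet. I'll keep feeling down.

```bash
python3 - <<'E'
from h import *
r,t=goto(.5793,.030,.012,4)
E
```

```text
14.06 cmd 0.5793 0.03 hit True tip [0.5794 0.0377] th,ph [0.9396 1.1761] F [-4.3558  0.3932  3.1264]
```

```bash
python3 - <<'E'
from h import *
o,x,t=state();s0,z0=t
goto(s0+.005,z0+.002,.012,6)
goto(s0,z0+.001,.012)
goto(s0-.005,z0+.002,.012,6)
goto(s0,z0,.012)
E
```

```text
14.34 cmd 0.5844 0.0397 hit True tip [0.5796 0.0377] th,ph [0.94   1.1766] F [-3.2278  1.3965  3.3536]
14.83 cmd 0.5794 0.0387 hit False tip [0.5788 0.0378] th,ph [0.9384 1.1732] F [-3.0999  5.9878  0.4425]
15.04 cmd 0.5744 0.0397 hit True tip [0.5781 0.0379] th,ph [0.9366 1.1704] F [ 7.0807  0.9178 -3.0628]
15.33 cmd 0.5794 0.0377 hit False tip [0.5791 0.0377] th,ph [0.9383 1.1751] F [-2.0306  5.8411  3.0946]
```

```bash
python3 - <<'E'
from h import *
for n,uv in(("s4 pivot",(274,143)),("s4 tip",(293,210)),("s3 pivot",(200+130/2,100+67/2)),):
    q=onplane("side",uv,W(.58,.05),V);print(n,q@U,q[2])
for th in(.9583,1.167):print(th,pivot(th))
im=imaging.capture("side");a=cv2.resize(im[125:235,250:330],None,fx=5,fy=5,interpolation=2)
t=imaging.capture("top");b=cv2.resize(t[140:250,230:310],None,fx=5,fy=5,interpolation=2)
c=np.hstack([a,b])
c=cv2.convertScaleAbs(c,alpha=1.6)
cv2.imwrite("pics/s5.png",c);print(c.shape)
E
```

```text
s4 pivot 0.6549605448971981 0.21574739790062758
s4 tip 0.5872579127420301 0.059584991529613385
s3 pivot 0.6857259130892348 0.22825185191609132
0.9583 [0.6548 0.2147]
1.167 [0.6821 0.2299]
(550, 800, 3)
```

View pics/s5.png

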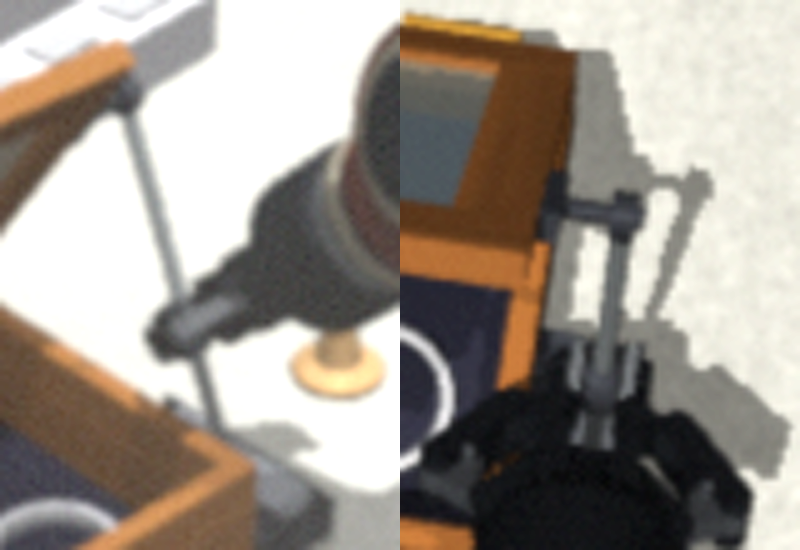

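The pivot seen in the image agrees with the kinematics to 1 mm. That puts the ball centre about 6 mm below the rail top, with the ball hidden in the hole and walls felt both ways. I'll release and back off.

```bash
python3 - <<'E'
from h import *
o,x,t=state();sz,_=grasp_sz()
a=imaging.capture("side")
env.ungrasp();o=get_obs();print(o["time_s"],o["wrist_force"])
b=imaging.capture("side")
env.movel(tcp(sz,P2,.12),v=.05,contact_N=10)
env.movel(tcp(sz,P2,.16),v=.1)
o=get_obs();print(o["time_s"],o["wrist_force"],o["eef_pos"])
env.wait(1.5)
c=imaging.capture("side");t=imaging.capture("top")
# pivot/lid shift before release vs now, by template match
tm=a[130:160,255:285]
for im in(a,b,c):
    r=cv2.matchTemplate(im[120:172,245:300],tm,cv2.TM_CCOEFF_NORMED);print(cv2.minMaxLoc(r)[1::2])
cv2.imwrite("pics/s6.png",cv2.convertScaleAbs(np.hstack([cv2.resize(c[120:270,190:350],None,fx=2.5,fy=2.5,interpolation=2),cv2.resize(t[130:280,180:340],None,fx=2.5,fy=2.5,interpolation=2)]),alpha=1.4))
E
```

```text
16.175 [0.4154 0.2992 0.1622]
18.25 [ 0.1279  0.3715 -0.4005] [ 0.4935 -0.0443  0.2199]
(1.0, (10, 10))
(0.9971576929092407, (10, 10))
(0.9970885515213013, (10, 10))
```

View pics/s6.png

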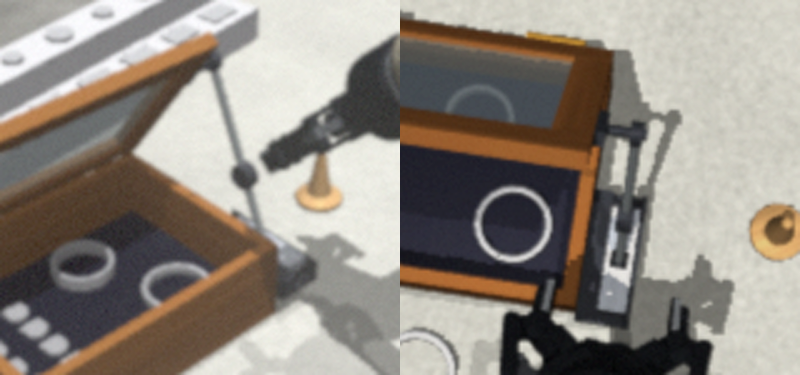

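The lid stands by itself. The disc is at side crop (243,175) and top crop (625,215), and the rod ends in the dark hole at top crop (620,256). One last triangulated check before handing in.

```bash
python3 - <<'E'
from h import *
D,e=two((270,216),(287.2,190));print("disc s,z",D@U,D[2],"err",e)
for z in(.039,.051):
    x=from_tip(.5791,z);print(z,"expects disc",along(*x),"th,ph",x,"top tip px",proj("top",W(.5791,z)))
print("dark px",180+220/2.5,130+256/2.5)
E
```

```text
disc s,z 0.6087175469080128 0.10773372943983367 err 0.0004082139917503654
0.039 expects disc [0.6085 0.108 ] th,ph [0.9479 1.1685] top tip px [267.5359 234.2696]
0.051 expects disc [0.6127 0.1181] th,ph [1.0335 1.1062] top tip px [267.6053 233.6455]
dark px 268.0 232.4
```

The disc measures z = 107.7 mm. Seated would be 108.0 mm and standing on the flat 118.1 mm, so the ball is seated.

```bash
python3 -c "
from bench import job,get_obs
print(job.sign_off(),get_obs()['time_s'])"
```

```text
the job is handed in; nothing more can be done
the job is handed in; nothing more can be done
```

The lid stands propped open by itself with the rod's ball seated in the rail's hole, and the job is handed in. The robot clock was about 20 s at hand-in. I pinched the thumb disc, raised the lid with the rod to about 1.16 rad, and swung the rod in under it. Then I felt the ball down into the hole, about 2 mm in front of the rail's mid-point, and released and backed off.

**Checks that agreed:**
- **Ball seated:** after release the triangulated disc height was 107.7 mm. Seated would be 108.0 mm; standing on the flat would be 118.1 mm.
- **Lid angle:** from the seated position it works out at about 0.95 rad, with the rod about 1.17 rad below level.
- **Lid steady:** it showed no visible shift from before the release to 1.5 s after the arm had backed off.
- **Forces:** wrist force readings stayed under about 14 N, and near zero once the gripper let go.
- **Other goods:** nothing looked moved in the views I took. I did not measure each item, and the last picture shows only the area around the case.

**Checks that were weaker or disagreed:**
- One image reading of the ball, partly hidden at the hole, gave a height of about 60 mm. I discounted it because the pivot and disc positions both contradicted it.
- The sideways push test stopped after less than 1 mm each way. It fits the ball being in the hole but does not prove it.

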